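# Roll down the build sheet on a printer bed

### The job

The blue build sheet on the sprung printer bed needs pressing down. Take the wide roller out of its stand by its upright wooden grip and roll it over the whole length of the sheet in one straight run, starting at the end beside the raised black stop bar, with the drum square and centred on the sheet and a light steady pressure that the springs can carry (about 5 to 10 N). Then put the roller back in its stand as it was and let go.

Things in the scene. Friction and masses are not known exactly. Their poses are not given: they have to be found in the camera images.
- roller: Wide hand roller, 0.4 kg, upright in its stand. Origin: middle of the drum's lowest line; z up, y along the axle, x the rolling way. Dark rubber drum 40 mm diameter, 100 mm long, turns freely. Aluminium crossbar 28 (x) x 172 (y), z 46 to 56 mm. Upright wooden grip block on its middle, 28 (x) x 40 (y), z 56 to 106 mm: grasp it from above. (The narrow small roller lying on the bench is not it.)
- sheet: Flat blue sheet, 180 (x) x 80 (y) x 3 mm, fixed on the sprung aluminium printer bed (the loose blue square is not it). Origin: centre of its underside. +x points to the end by the black stop bar (face at x = 121 mm, top at z = 20 mm), -x to the open end. Bed sinks level under load: 2 N to start, then 1 N per mm, 15 mm at most; 4 to 8 mm down gives 6 to 10 N; 35 N is too hard.
- stand: Plywood stand of the roller, fixed on the bench: base 80 (x) x 176 (y) x 6 mm, two end posts 70 (x) x 17 (y), inner faces at y = +/-69 mm, tops at z = 58 mm. Origin: centre of its underside. The roller's crossbar rests across the post tops with the drum hanging between them: home is roller origin 12 mm above stand origin, roller y along stand y.
- drum (a joint): Turn of the drum about its axle relative to the roller's frame, rad; 0 at the start, unlimited in use; rolling 20 mm turns it 1 rad, either sign.

How it is judged:
By the outcome, as a careful person would: the job done as asked, in the order asked, and still so for the second after the job is handed in, with the robot touching nothing.
It also fails if it takes over 59 s, if anything falls off the work surface, if the arm or the gripper's body presses on something with over 40 N, if the wrist force passes 120 N, or if a joint passes its speed limit or range.

### The arm

A 6-joint arm with a two-finger parallel gripper is mounted at the origin on the work surface. World frame = base frame: x ahead of the robot, y to its left, z up, the work surface at z = 0. Lengths are in m, angles in rad, forces in N, time in s.
With the tool pointing down it reaches from about 0.3 to 0.775 m from the base axis. Payload 14.6 kg.
Tool frame: the origin (TCP) lies midway between the tips of the shut fingers; the grasp point (between the pads) lies 19 mm behind it; z points along the fingers, y is the line along which they close (so a half turn about z gives the same grasp; the last joint's range is limited). The gripper opens to 85 mm and grips with 20 to 120 N. Pads are 22 mm wide; open, the fingers measure 114 mm over their backs; the gripper's body (76 mm by 85 mm) begins 54 mm behind the grasp point. The pads swing forward as they close: fully open they stand 13 mm farther back than shut.
Start: joints at [-1.228, 0.3, 1.521, -0, 1.321, -0.067], TCP at [0.219, -0.504, 0.204] pointing down, gripper open.
Joint ranges: [-3.03, 3.03], [-0.79, 2.21], [0.23, 2.52], [-1.04, 4.18], [0, 3.07], [-2.55, 2.55]. Speed limits (rad/s): [2.22, 2.22, 2.57, 3.14, 3.14, 3.14].

### API

Orientations are given as a unit quaternion [w, x, y, z].
In Python, from station import read_state, grab_frame, camera_params, finish_job gives the robot as it stands.
- The arm moves only by the shell command python3 -m inch 'ROWS'. ROWS is JSON, a list that holds one entry, the list of rows, each a list of 7 numbers: the closure, from -1 (fully open) to 1 (shut), then the shift along the world's x, y, z in cm, then the turn, a rotation vector about the world's x, y, z in rad. A call has 1 to 20 rows; each row is the pose to reach, as a shift and turn from the pose commanded when the call began; what a row does not reach only later rows make up. A row lasts 1/12 s, in which the tool goes at most 41.7 mm and 7.16 degrees, less where a joint would pass 70% of its speed; a pose out of reach is approached as far as the arm can. A call with a gripper value outside its range is refused whole. The fingers move at their own pace and stop on an object; the grip force is fixed at half the most. Time passes only in rows, so rows that repeat a pose let the fingers close. It gives the time, the measured TCP pose, the force, the opening and the grip force at its end, in the units of the state.
- read_state(): the state, without advancing time (a new reading comes with each control period).
- grab_frame(name): name is "scene" or "top"; returns the picture (400x640x3 uint8, red, green, blue); there is no depth.
- camera_params(name): a dict with "mtx" (3x3 intrinsics, pixels), "rvec" (rotation vector, rad) and "tvec" (3), from world to camera coordinates, as OpenCV has them. Camera axes: x right, y down, z forward; pixel columns grow to the right and rows downward; lengths in m; the calibration is good to about 2 mm. A picture is of the moment at which its call begins. camera_params takes no time and is no camera call.
- finish_job(): hands the job in; it is judged then, once.
The state is a dict: "time": time; "qpos": joint angles; "qd": joint speeds; "tau": joint torques, N m; "tool_pos": TCP position; "eef_rot": TCP orientation; "wrist_force": force on the tool from outside, world axes, zero at the start; "ft_torque": the same for the moment, N m; "finger_gap": finger opening in m; "grip_force": force on a finger pad.
Only numpy, scipy, OpenCV 4.12 (cv2) and the standard library are available. Lean on these libraries where they do the work, as an engineer would, in place of code of your own. Each camera call takes 0.05 s, during which the arm holds its last target. There are 200 camera calls.

## Working session

There is one attempt and no reset: what is moved stays moved. The work goes in short steps, Python scripts to look and compute and a shell command to move; the robot and the scene stay as the last step left them, time stands still between calls to the robot, and variables do not carry over. Pictures are saved under pics/ and viewed, at most 10 in all, crops included, and the job is handed in when it is done.

```bash
mkdir -p pics; python3 - <<'E'
from station import *
import cv2
for n in("scene","top"):
    im=grab_frame(n); cv2.imwrite(f"pics/{n}0.png",im[:,:,::-1]); p=camera_params(n); print(n,p)
print(read_state())
E
```

```text
scene {'mtx': array([[479.75177209,   0.        , 316.9112267 ],
       [  0.        , 479.75177209, 202.15363226],
       [  0.        ,   0.        ,   1.        ]]), 'rvec': array([ 1.87214954,  1.92213748, -0.58145819]), 'tvec': array([ 0.00663626, -0.41275284,  1.14682024])}
top {'mtx': array([[405.58900359,   0.        , 316.15610628],
       [  0.        , 405.58900359, 201.12782499],
       [  0.        ,   0.        ,   1.        ]]), 'rvec': array([ 2.09128779, -2.15692747,  0.13817711]), 'tvec': array([0.02391745, 0.54151462, 0.63445229])}
{'time': 0.1, 'qpos': array([-1.22764491e+00,  3.00423973e-01,  1.52152489e+00,  1.37408917e-05,
        1.32069199e+00, -6.66003275e-02]), 'qd': array([ 7.25663880e-05, -8.50831752e-04, -1.59720228e-03, -3.53667460e-04,
        7.17812688e-04,  1.19378243e-03]), 'tau': array([ 6.17117948e-04, -5.44378710e+01, -3.62368083e+01, -9.33713250e-05,
        3.07030074e-03,  2.20035770e-05]), 'tool_pos': array([ 0.21903005, -0.50424583,  0.20317095]), 'eef_rot': array([-5.20017357e-04,  9.79086458e-01,  2.03443931e-01, -6.56475649e-05]), 'wrist_force': array([ 0.00478018, -0.10543218,  1.03921703]), 'ft_torque': array([-0.04778279,  0.02119031, -0.01925547]), 'grip_force': 0.0, 'finger_gap': 0.08521144917631929}
```

View pics/scene0.png

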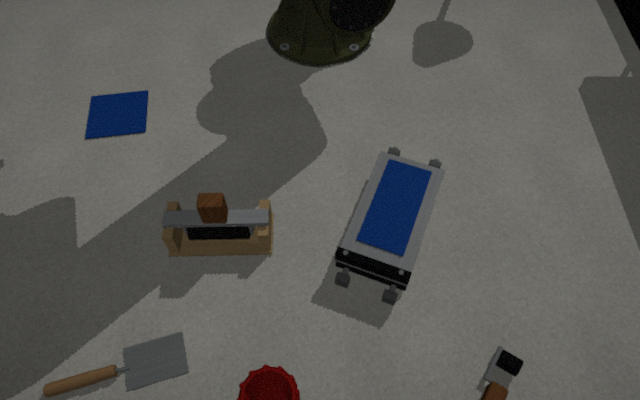

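View pics/top0.png

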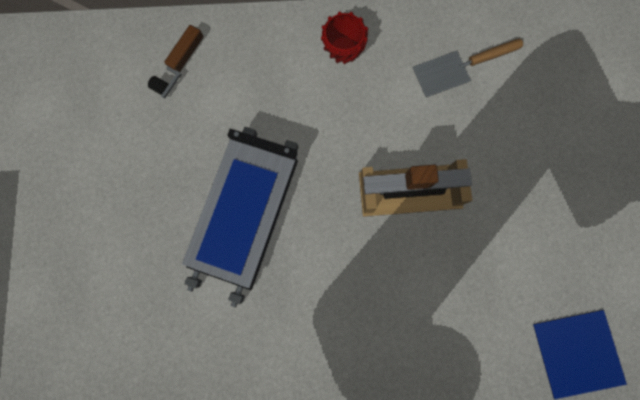

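The scene view shows the stand and roller at about (217,225) and the bed with the blue sheet at (395,205), its stop bar at (373,267). In the top view the stand is at (415,190), the sheet at (238,217) and the stop bar at (262,143). The small roller, the loose blue square and the spatula are distractors.

```bash
cat >h.py <<'E'
import numpy as np,cv2
from station import camera_params
def cam(n):
    p=camera_params(n); R=cv2.Rodrigues(p["rvec"])[0]; return p["mtx"],R,np.ravel(p["tvec"])
def ray(n,uv,z):
    K,R,t=cam(n); d=R.T@np.linalg.solve(K,[*uv,1]); c=-R.T@t; return c+d*(z-c[2])/d[2]
def tri(a,b):
    P=[cam(n)[0]@np.c_[cam(n)[1],cam(n)[2]] for n in("top","scene")]
    X=cv2.triangulatePoints(P[0],P[1],np.array(a,float).reshape(2,1),np.array(b,float).reshape(2,1)); return (X[:3]/X[3]).ravel()
def quad(m):
    c=max(cv2.findContours(m,cv2.RETR_EXTERNAL,cv2.CHAIN_APPROX_NONE)[0],key=cv2.contourArea)
    h=cv2.convexHull(c); return cv2.approxPolyN(h,4,ensure_convex=True).reshape(-1,2)
E
python3 - <<'E'
from h import *
box={"top":(170,130,310,310),"scene":(330,140,450,290)}
Q={}
for n in box:
    im=cv2.imread(f"pics/{n}0.png"); hsv=cv2.cvtColor(im,cv2.COLOR_BGR2HSV)
    m=cv2.inRange(hsv,(105,150,60),(130,255,255)); x0,y0,x1,y1=box[n]; k=np.zeros_like(m);k[y0:y1,x0:x1]=m[y0:y1,x0:x1]
    q=quad(k); Q[n]=q; print(n,q.tolist(),cv2.countNonZero(k))
    # match by world xy
W={n:np.array([ray(n,u,.06) for u in Q[n]]) for n in Q}
for i,w in enumerate(W["top"]):
    j=np.argmin(np.linalg.norm(W["scene"]-w,axis=1)); print(Q["top"][i],tri(Q["top"][i],Q["scene"][j]).round(4))
a=cv2.resize(cv2.imread("pics/top0.png")[150:225,350:485],None,fx=5.9,fy=5.9,interpolation=cv2.INTER_CUBIC)[:,:790]
cv2.imwrite("pics/ct.png",a)
a=cv2.resize(cv2.imread("pics/scene0.png")[185:265,155:285],None,fx=6,fy=6,interpolation=cv2.INTER_CUBIC)
cv2.imwrite("pics/cs.png",a)
E
```

```text
top [[277, 173], [240, 274], [196, 259], [234, 159]] 4931
scene [[431, 171], [403, 256], [356, 239], [389, 159]] 4100
[277 173] [0.5925 0.0736 0.0434]
[240 274] [0.4255 0.1363 0.0441]
[196 259] [0.4519 0.2094 0.0449]
[234 159] [0.6204 0.1483 0.0408]
```

View pics/ct.png

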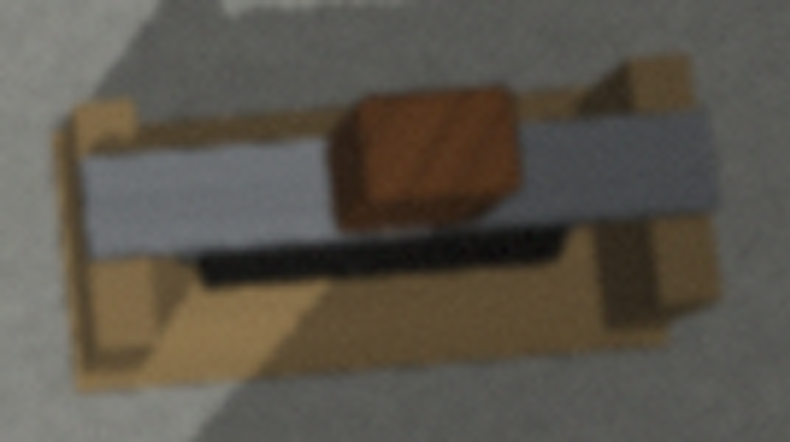

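View pics/cs.png

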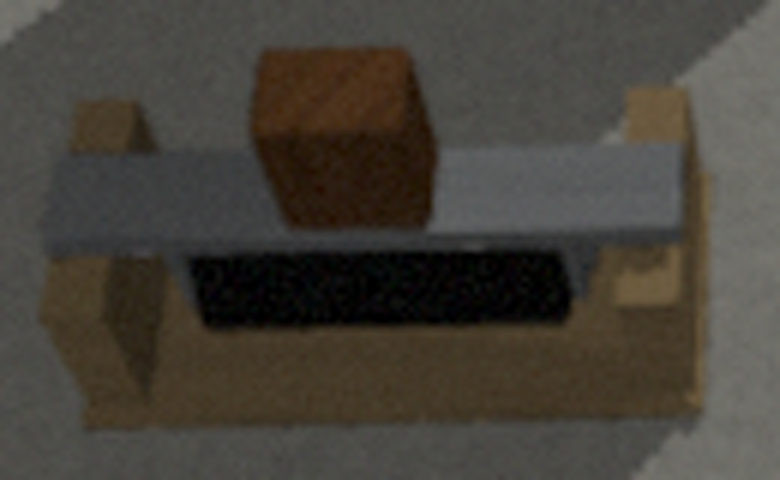

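The top crop shows the grip-top corners at about (365,95), (508,90), (521,185) and (373,198), and the crossbar ends at x≈82–92 and 710–718. The scene crop shows crossbar-top corners at (70,152), (680,145), (682,232) and (45,242), and grip-top corners at (262,50), (408,48), (415,130) and (252,135). The roller sits square in its stand.

```bash
python3 - <<'E'
from h import *
T=lambda p:((p[0]+.5)/5.9-.5+350,(p[1]+.5)/5.9-.5+150)
S=lambda p:((p[0]+.5)/6-.5+155,(p[1]+.5)/6-.5+185)
bt=[(82,157),(92,260),(710,110),(718,212)]  # +y far(+x), +y near(-x), -y far, -y near
bs=[(682,232),(680,145),(45,242),(70,152)]
gt=[(365,95),(373,198),(508,90),(521,185)]
gs=[(415,130),(408,48),(252,135),(262,50)]
for nm,A,B,z in(("bar",bt,bs,.068),("grip",gt,gs,.118)):
    X=np.array([tri(T(a),S(b)) for a,b in zip(A,B)])
    print(nm,X.round(4).tolist(),X.mean(0).round(4))
    for n,f,P in(("top",T,A),("scene",S,B)):
        W=np.array([ray(n,f(p),z) for p in P]); d=(W[0]+W[1]-W[2]-W[3])/2
        print(n,W.mean(0).round(4),"len",np.linalg.norm(d).round(4),"yaw",np.degrees(np.arctan2(-d[0],d[1])).round(2))
# sheet: per-view at z=.045 
for n,q in(("top",[[277,173],[240,274],[196,259],[234,159]]),("scene",[[403,256],[431,171],[389,159],[356,239]])):
    W=np.array([ray(n,p,.043) for p in q]); d=(W[0]+W[3]-W[1]-W[2])/2; print(n,W.mean(0).round(4),np.linalg.norm(d).round(4),np.degrees(np.arctan2(d[1],d[0])).round(2))
# stand base corners top view z=.006
E
```

```text
bar [[0.5774, -0.0701, 0.0628], [0.5487, -0.0725, 0.0614], [0.5844, -0.2427, 0.0627], [0.5557, -0.2418, 0.063]] [ 0.5666 -0.1568  0.0625]
top [ 0.5656 -0.1574  0.068 ] len 0.1708 yaw 2.43
scene [ 0.5701 -0.154   0.068 ] len 0.1692 yaw 2.29
grip [[0.5793, -0.1353, 0.1148], [0.553, -0.1389, 0.1131], [0.5802, -0.1755, 0.112], [0.555, -0.1765, 0.1138]] [ 0.5669 -0.1566  0.1134]
top [ 0.566  -0.1573  0.118 ] len 0.0366 yaw 1.59
scene [ 0.57   -0.1538  0.118 ] len 0.0396 yaw 2.9
top [0.5225 0.1404 0.043 ] 0.1789 -20.52
scene [0.522  0.1431 0.043 ] 0.1806 -20.2
```

```bash
python3 -m inch '[[[-1,3,3,0,0,0,0.12],[-1,6,6,0,0,0,0.24],[-1,9,9,0,0,0,0.36],[-1,12,12,0,0,0,0.48],[-1,15,15,0,0,0,0.6],[-1,18,18,0,0,0,0.72],[-1,21,21,0,0,0,0.84],[-1,24,24,0,0,0,0.96],[-1,27,27,0,0,0,1.08],[-1,30,30,-1,0,0,1.2],[-1,32.5,32.5,-2,0,0,1.2],[-1,34.2,34.2,-3,0,0,1.2],[-1,34.8,34.8,-4,0,0,1.2],[-1,34.8,34.8,-4,0,0,1.2],[-1,34.8,34.8,-4,0,0,1.2],[-1,34.8,34.8,-4,0,0,1.2]]]'
python3 - <<'E'
from station import *
import cv2
a=grab_frame("top")[120:240,330:500]; b=grab_frame("scene")[110:280,130:310]
a=cv2.resize(a,(396,280),interpolation=2); b=cv2.resize(b,(396,374),interpolation=2)
import numpy as np
c=np.zeros((374,796,3),np.uint8); c[:280,:396]=a; c[:,400:]=b
cv2.imwrite("pics/c1.png",c[:,:,::-1]); print(read_state())
E
```

```text
time: 1.43
tool_pos: [0.5666, -0.1576, 0.1643]
eef_rot: [0.0, 0.694, 0.72, -0.0]
wrist_force: [0.1, -0.5, 0.4]
finger_gap: 0.0852
grip_force: 0.0
{'time': 1.5333, 'qpos': array([-3.33637610e-01,  4.16626023e-01,  1.45603163e+00, -1.31866947e-04,
        1.26773700e+00, -3.70948982e-01]), 'qd': array([0.00139275, 0.00024359, 0.00045936, 0.00121977, 0.00116151,
       0.00221242]), 'tau': array([ 3.92108057e-01, -5.97548997e+01, -3.52891982e+01,  5.74244710e-03,
        3.32305091e-03, -1.34015054e-02]), 'tool_pos': array([ 0.56669771, -0.1577145 ,  0.16462242]), 'eef_rot': array([5.70106413e-04, 6.93778669e-01, 7.20188028e-01, 1.94265080e-04]), 'wrist_force': array([0.71183045, 0.36247952, 0.62219757]), 'ft_torque': array([ 0.0162275 , -0.05842823, -0.02740481]), 'grip_force': 0.0, 'finger_gap': 0.08553663175614953}
```

View pics/c1.png

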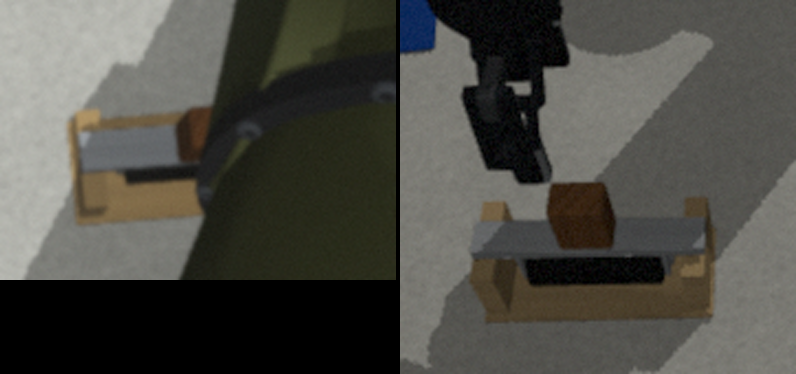

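The gripper (scene half, tips around (490–545,170)) hangs above and behind the grip block at (582,212). I'll check that offset by projecting the measured TCP into the image.

```bash
python3 - <<'E'
from h import *
p=camera_params("scene")
for X in([.567,-.157,.177],[.61,-.156,.177],[.524,-.159,.177],[.581,-.157,.118],[.567,-.157,.118]):
    u=cv2.projectPoints(np.array([X]),p["rvec"],p["tvec"],p["mtx"],None)[0].ravel(); print(X,(400+(u[0]-130)*2.2).round(),((u[1]-110)*2.2).round())
E
```

```text
[0.567, -0.157, 0.177] 555.0 144.0
[0.61, -0.156, 0.177] 546.0 198.0
[0.524, -0.159, 0.177] 562.0 92.0
[0.581, -0.157, 0.118] 570.0 210.0
[0.567, -0.157, 0.118] 573.0 194.0
```

```bash
python3 - <<'E'
from station import *
import cv2,numpy as np
b=grab_frame("scene")[100:230,150:280]
b=(255*(b/255.)**.45).astype(np.uint8)
cv2.imwrite("pics/c2.png",cv2.resize(b,(585,585),interpolation=2)[:,:,::-1])
E
```

```text
(no output)
```

View pics/c2.png

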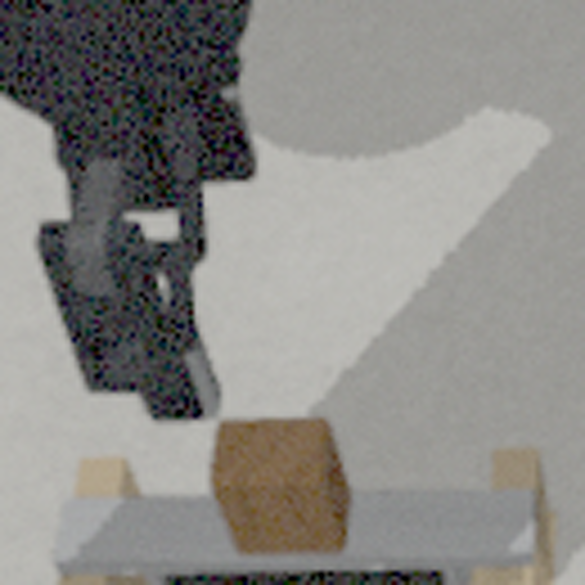

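The fingers sit about 10 px up and left of where the TCP projects. I'll shut the gripper here so the tip is unambiguous, and compare again.

```bash
python3 -m inch '[[[1,0,0,0,0,0,0],[1,0,0,0,0,0,0],[1,0,0,0,0,0,0],[1,0,0,0,0,0,0],[1,0,0,0,0,0,0],[1,0,0,0,0,0,0],[1,0,0,0,0,0,0],[1,0,0,0,0,0,0]]]'
python3 - <<'E'
from station import *
from h import *
p=camera_params("scene"); s=read_state()
b=grab_frame("scene")[100:230,150:280]
b=cv2.resize((255*(b/255.)**.45).astype(np.uint8),(585,585),interpolation=2)
for q,c in((s["tool_pos"],(255,0,0)),(np.array([.567,-.156,.118]),(0,255,0))):
    u=(cv2.projectPoints(q[None],p["rvec"],p["tvec"],p["mtx"],None)[0].ravel()-[150,100]+.5)*4.5; print(u)
    cv2.drawMarker(b,tuple(int(v) for v in u),c,0,14,2)
K,R,t=cam("scene"); print("cam",-R.T@t)
cv2.imwrite("pics/c3.png",b[:,:,::-1])
E
```

```text
time: 2.25
tool_pos: [0.5671, -0.1564, 0.1637]
eef_rot: [-0.0, 0.693, 0.721, -0.0]
wrist_force: [-0.7, 0.3, 0.8]
finger_gap: 0.0
grip_force: 0.0
[239.77842215 365.57879115]
[268.54470712 443.18637289]
cam [0.97351382 0.02672379 0.73291356]
```

View pics/c3.png

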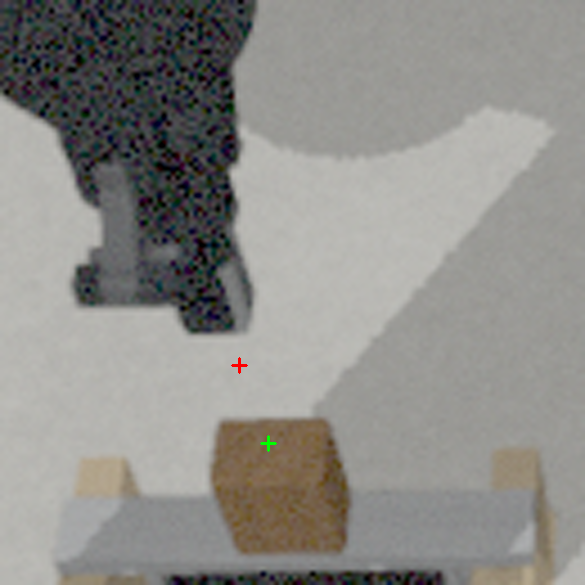

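The shut tip shows at about (218,330), 35–50 crop px above its predicted (240,366). That looks like a height offset. I'll move down closer to the grip top (z 0.118) to separate height from xy error.

```bash
python3 -m inch '[[[1,0,0,-1,0,0,0],[1,0,0,-2,0,0,0],[1,0,0,-3,0,0,0],[1,0,0,-3.6,0,0,0],[1,0,0,-3.6,0,0,0],[1,0,0,-3.6,0,0,0]]]'
python3 - <<'E'
from station import *
from h import *
p=camera_params("scene"); s=read_state()
b=grab_frame("scene")[120:230,150:280]
b=cv2.resize((255*(b/255.)**.45).astype(np.uint8),(715,605),interpolation=2)[:600]
for q,c in((s["tool_pos"],(255,0,0)),):
    u=(cv2.projectPoints(q[None],p["rvec"],p["tvec"],p["mtx"],None)[0].ravel()-[150,120]+.5)*5.5; print(u)
    cv2.drawMarker(b,tuple(int(v) for v in u),c,0,14,2)
cv2.imwrite("pics/c4.png",b[:,:,::-1])
for n in("top",): K,R,t=cam(n); print(-R.T@t)
E
```

```text
time: 2.8
tool_pos: [0.567, -0.1564, 0.1272]
eef_rot: [-0.0, 0.693, 0.721, -0.0]
wrist_force: [-0.0, -0.6, 0.4]
finger_gap: -0.0001
grip_force: 0.0
[320.31499874 413.28130201]
[ 0.43383839 -0.01138555  0.7127373 ]
```

View pics/c4.png

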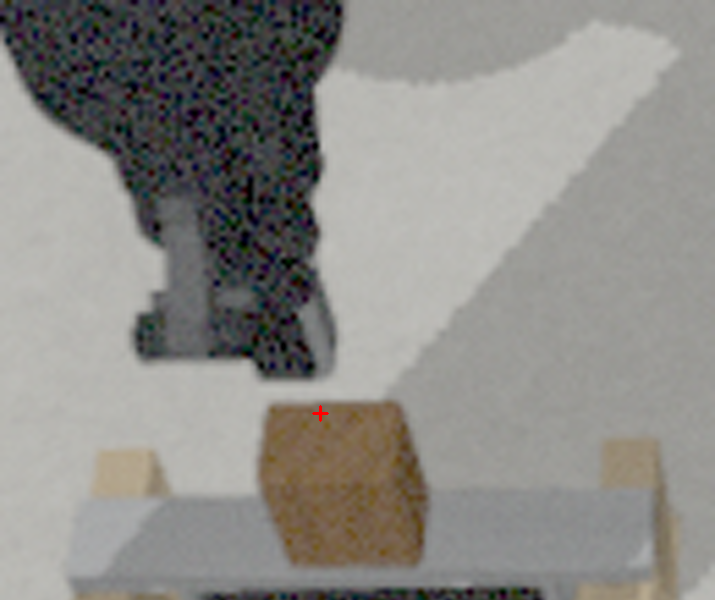

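```bash
python3 -m inch '[[[1,0,0,-0.5,0,0,0],[1,0,0,-0.9,0,0,0],[1,0,0,-0.9,0,0,0]]]'; python3 -m inch '[[[1,0,0,-0.1,0,0,0],[1,0,0,-0.2,0,0,0],[1,0,0,-0.2,0,0,0]]]'
```

```text
time: 3.1
tool_pos: [0.5668, -0.1564, 0.1178]
eef_rot: [-0.0, 0.693, 0.721, -0.0]
wrist_force: [-1.0, -0.2, -0.4]
finger_gap: -0.0001
grip_force: 0.0
time: 3.35
tool_pos: [0.5671, -0.1565, 0.1166]
eef_rot: [-0.0, 0.693, 0.721, 0.0]
wrist_force: [0.0, 0.3, 0.0]
finger_gap: -0.0002
grip_force: 0.0
```

```bash
python3 -m inch '[[[1,0,0,-0.1,0,0,0],[1,0,0,-0.2,0,0,0],[1,0,0,-0.2,0,0,0]]]'
```

```text
time: 3.6
tool_pos: [0.5671, -0.1564, 0.1145]
eef_rot: [-0.0, 0.693, 0.721, -0.0]
wrist_force: [0.1, -0.0, -0.0]
finger_gap: -0.0003
grip_force: 0.0
```

```bash
for i in 1; do python3 -m inch '[[[1,0,0,-0.1,0,0,0],[1,0,0,-0.2,0,0,0],[1,0,0,-0.3,0,0,0],[1,0,0,-0.3,0,0,0]]]'; done
```

```text
time: 3.93
tool_pos: [0.567, -0.1564, 0.1114]
eef_rot: [-0.0, 0.693, 0.721, -0.0]
wrist_force: [0.3, 0.4, -0.4]
finger_gap: 0.0002
grip_force: 0.0
```

```bash
python3 -m inch '[[[1,0,0,-0.1,0,0,0],[1,0,0,-0.2,0,0,0],[1,0,0,-0.3,0,0,0],[1,0,0,-0.3,0,0,0]]]'
python3 - <<'E'
from station import *
from h import *
b=grab_frame("scene")[140:230,170:260]
b=cv2.resize((255*(b/255.)**.45).astype(np.uint8),(585,585),interpolation=2)
cv2.imwrite("pics/c5.png",b[:,:,::-1])
E
```

```text
time: 4.27
tool_pos: [0.567, -0.1564, 0.1084]
eef_rot: [-0.0, 0.693, 0.721, -0.0]
wrist_force: [-0.2, 0.1, -0.3]
finger_gap: -0.0002
grip_force: 0.0
```

View pics/c5.png

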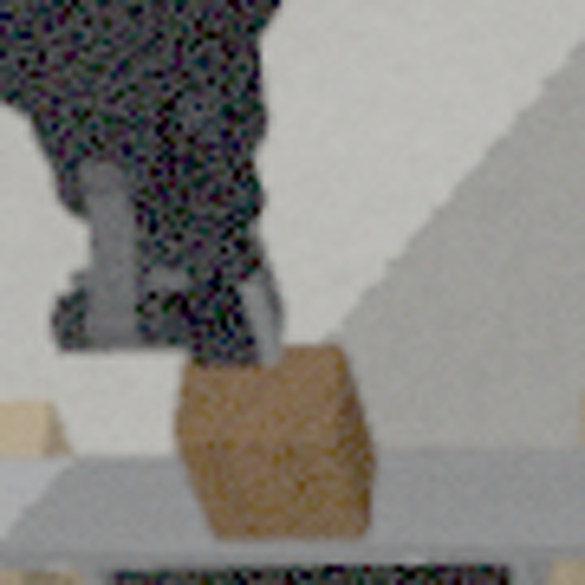

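The shut tip (front edge about (190–275,362)) is drawn over the grip's top face, yet nothing touched at TCP z 0.108. So the real tip is higher than reported. I'll carry on down until it touches.

```bash
python3 -m inch '[[[1,0,0,-0.1,0,0,0],[1,0,0,-0.2,0,0,0],[1,0,0,-0.3,0,0,0],[1,0,0,-0.4,0,0,0],[1,0,0,-0.4,0,0,0]]]'
```

```text
time: 4.73
tool_pos: [0.567, -0.1564, 0.1044]
eef_rot: [-0.0, 0.693, 0.721, -0.0]
wrist_force: [-0.3, 0.4, -0.5]
finger_gap: -0.0004
grip_force: 0.0
```

```bash
python3 -m inch '[[[1,0,0,-0.1,0,0,0],[1,0,0,-0.2,0,0,0],[1,0,0,-0.3,0,0,0],[1,0,0,-0.3,0,0,0]]]'
```

```text
time: 5.07
tool_pos: [0.567, -0.1565, 0.1014]
eef_rot: [-0.0, 0.693, 0.721, -0.0]
wrist_force: [0.1, 0.9, -0.5]
finger_gap: -0.0001
grip_force: 0.0
```

```bash
python3 -m inch '[[[1,0,0,-0.1,0,0,0],[1,0,0,-0.2,0,0,0],[1,0,0,-0.3,0,0,0],[1,0,0,-0.3,0,0,0]]]'
```

```text
time: 5.4
tool_pos: [0.567, -0.1564, 0.0984]
eef_rot: [-0.0, 0.693, 0.721, -0.0]
wrist_force: [0.1, 0.1, -0.2]
finger_gap: -0.0
grip_force: 0.0
```

```bash
python3 -m inch '[[[1,0,0,-0.1,0,0,0],[1,0,0,-0.2,0,0,0],[1,0,0,-0.3,0,0,0],[1,0,0,-0.3,0,0,0]]]'
```

```text
time: 5.73
tool_pos: [0.567, -0.1564, 0.0954]
eef_rot: [-0.0, 0.693, 0.721, -0.0]
wrist_force: [0.0, 0.4, -0.7]
finger_gap: 0.0002
grip_force: 0.0
```

```bash
python3 -m inch '[[[1,0,0,-0.1,0,0,0],[1,0,0,-0.2,0,0,0],[1,0,0,-0.2,0,0,0]]]'
```

```text
time: 5.98
tool_pos: [0.5671, -0.1564, 0.0935]
eef_rot: [-0.0, 0.693, 0.721, -0.0]
wrist_force: [0.1, 0.1, 0.2]
finger_gap: -0.0002
grip_force: 0.0
```

```bash
python3 -m inch '[[[1,0,0,-0.1,0,0,0],[1,0,0,-0.2,0,0,0],[1,0,0,-0.2,0,0,0]]]'
```

```text
time: 6.23
tool_pos: [0.567, -0.1564, 0.0915]
eef_rot: [-0.0, 0.693, 0.721, -0.0]
wrist_force: [0.4, 0.3, 0.2]
finger_gap: 0.0002
grip_force: 0.0
```

```bash
python3 - <<'E'
from station import *
from h import *
im=grab_frame("scene"); cv2.imwrite("pics/s6.png",im[:,:,::-1])
r=im[160:228,172:236].astype(int)
for i in range(0,68,2):
    print(160+i,''.join('B' if (p[0]>1.4*p[2]+8) else '#' if p.sum()<75 else 'g' if p.sum()<200 else '.' for p in r[i]))
E
```

```text
160 ##############B#########################g.......................
162 #########################################.......................
164 ..g######################################g......................
166 .....g###################################.......................
168 ......g#################################g.......................
170 .......g###############################g........................
172 ........g##############################g........................
174 .........g###ggggggg####################........................
176 .........g####gggggg#####################.......................
178 ..........g####ggggg#####################.......................
180 ............g#ggggggg###################........................
182 ...............ggggggg#################g........................
184 ...............ggggggg##################g.......................
186 ...............ggggggg##################gg......................
188 ...............ggggggg##g##############g##......................
190 ............gggggggggg##gggggg#######gggg#g..................
[... 545 characters left out ...]
B.........
208 BBBBBBBB.................BBBBBBBBBBBBBBBBBBBBBBBBBBBBBBg........
210 .........................gBBBBBBBBBBBBBBBBBBBBBBBBBBBBBBg.......
212 ..........................gBBBBBBBBBBBBBBBBBBBBBBBBBBBBgg.......
214 ................g.........ggBBBBBBBBBBBBBBBBBBBBBBBBBBBgg.......
216 ...........................ggBBBBBBBBBBBBBBBBBBBBBBBBBBgg.......
218 ............................gBBBBBBBBBBBBBBBBBBBBBBBBBBg........
220 .............................gBBBBBBBBBBBBBBBBBBBBBBBBgg........
222 ..............................gBBBBBBBBBBgBBBBgBBBBgBBg.........
224 g.g.....g....................................ggg...ggggggggggggg
226 ggggg....ggggggggggggggggggggggggggggggggggggggggggggggggggggg.g
```

```bash
python3 -m inch '[[[1,0,0,-0.1,0,0,0],[1,0,0,-0.2,0,0,0],[1,0,0,-0.3,0,0,0],[1,0,0,-0.3,0,0,0]]]'
```

```text
time: 6.62
tool_pos: [0.5679, -0.1565, 0.0905]
eef_rot: [0.001, 0.693, 0.721, 0.001]
wrist_force: [-4.6, 3.8, 15.2]
finger_gap: -0.0
grip_force: 7.9
```

```bash
python3 -m inch '[[[1,0,0,-0.1,0,0,0],[1,0,0,-0.2,0,0,0],[1,0,0,-0.2,0,0,0]]]'
```

```text
time: 6.87
tool_pos: [0.5687, -0.1565, 0.0905]
eef_rot: [0.002, 0.693, 0.721, 0.001]
wrist_force: [-7.2, 4.3, 31.5]
finger_gap: -0.0001
grip_force: 15.7
```

```bash
python3 -m inch '[[[1,0,0,-0.1,0,0,0],[1,0,0,-0.2,0,0,0],[1,0,0,-0.2,0,0,0]]]'
```

```text
time: 7.12
tool_pos: [0.5697, -0.1566, 0.0905]
eef_rot: [0.004, 0.693, 0.721, 0.002]
wrist_force: [-11.7, 8.2, 46.4]
finger_gap: -0.0002
grip_force: 23.4
```

Contact came at reported TCP z 0.0905 with the grip top at 0.118, so the real tips are about 27 mm higher than reported. I'll back off, open, and work out the xy relation from the tip edge.

```bash
python3 -m inch '[[[1,0,0,0.5,0,0,0],[1,0,0,1,0,0,0],[-1,0,0,2,0,0,0],[-1,0,0,3.5,0,0,0],[-1,0,0,4.5,0,0,0],[-1,0,0,4.5,0,0,0],[-1,0,0,4.5,0,0,0],[-1,0,0,4.5,0,0,0],[-1,0,0,4.5,0,0,0],[-1,0,0,4.5,0,0,0]]]'
python3 - <<'E'
from station import *
from h import *
print("tip front edge",ray("scene",(207.5,203),.118).round(4))
a=cv2.imread("pics/scene0.png"); b=grab_frame("scene")[:,:,::-1]
print("gripbrown centroids")
for im in(a,b):
    r=im[180:235,185:240].astype(int); m=(r[:,:,2]>1.55*r[:,:,0]+12)&(r[:,:,2]<150)
    ys,xs=np.nonzero(m); print(len(xs),xs.min()+185,xs.max()+185,ys.min()+180,ys.max()+180,(xs.mean()+185).round(2),(ys.mean()+180).round(2))
r=b[130:228:2,172:236].astype(int)
for i,row in enumerate(r): print(130+2*i,''.join('B' if (p[2]>1.4*p[0]+8) else '#' if p.sum()<75 else 'g' if p.sum()<200 else '.' for p in row))
E
```

```text
time: 7.95
tool_pos: [0.5669, -0.1564, 0.129]
eef_rot: [-0.001, 0.693, 0.721, -0.0]
wrist_force: [0.1, 0.8, 0.7]
finger_gap: 0.0855
grip_force: 0.0
tip front edge [ 0.5763 -0.1572  0.118 ]
gripbrown centroids
765 195 227 193 234 211.91 207.21
632 198 226 193 222 213.46 208.44
130 ######################################g.........................
132 #####################################g..........................
134 #####################################...........................
136 ##################################ggg...........................
138 #################################gggg...........................
140 #####################################g..........................
142 #####################################g..........................
144 ######################################g.........................
146 ######################################g.........................
148 #######################################g........................
150 ########################################g.......................
152 ########################################....................
[... 1857 characters left out ...]
B.........
208 BBBBBBBB................gg#BBBBBBBBBBBBBBBBBBBBBBBBBBBBg........
210 .........................gBBBBBBBBBBBBBBBBBBBBBBBBBBBBBBg.......
212 ..........................gBBBBBBBBBBBBBBBBBBBBBBBBBBBBgg.......
214 ..................g...g...ggBBBBBBBBBBBBBBBBBBBBBBBBBBBg........
216 ...........................ggBBBBBBBBBBBBBBBBBBBBBBBBBBgg.......
218 ............................gBBBBBBBBBBBBBBBBBBBBBBBBBBg........
220 .............................ggBBBBBBBBBBBBBBBBBBBBBBBBg........
222 ..............................gBBBBBBBBBBBBBBBgBBBBBBgg.........
224 gg.g.g............................g.....g..gg.gg..gggggggggggggg
226 gggggg..ggggggggggggggggggggggggggggggggggggggggggggggggggggg..g
```

```bash
python3 -m inch '[[[-1,0.2,0.3,-1,0,0,0],[-1,0.2,0.3,-2,0,0,0],[-1,0.2,0.3,-3,0,0,0],[-1,0.2,0.3,-4,0,0,0],[-1,0.2,0.3,-4.7,0,0,0],[-1,0.2,0.3,-5.4,0,0,0],[-1,0.2,0.3,-5.4,0,0,0]]]'
```

```text
time: 8.58
tool_pos: [0.5684, -0.1533, 0.0739]
eef_rot: [-0.001, 0.693, 0.721, -0.001]
wrist_force: [0.2, -0.3, -0.6]
finger_gap: 0.0851
grip_force: 0.0
```

```bash
python3 -m inch '[[[-1,0,0,-0.5,0,0,0],[-1,0,0,-1,0,0,0],[-1,0,0,-1.5,0,0,0],[-1,0,0,-1.8,0,0,0],[-1,0,0,-1.8,0,0,0]]]'
```

```text
time: 9.0
tool_pos: [0.5688, -0.1534, 0.0569]
eef_rot: [-0.0, 0.693, 0.721, -0.0]
wrist_force: [0.1, -0.1, 0.1]
finger_gap: 0.0854
grip_force: 0.0
```

Close on the grip.

```bash
python3 -m inch '[[[1,0,0,0,0,0,0],[1,0,0,0,0,0,0],[1,0,0,0,0,0,0],[1,0,0,0,0,0,0],[1,0,0,0,0,0,0],[1,0,0,0,0,0,0],[1,0,0,0,0,0,0],[1,0,0,0,0,0,0]]]'
python3 - <<'E'
from station import *
from h import *
print(read_state()["ft_torque"])
im=grab_frame("scene"); cv2.imwrite("pics/s7.png",im[:,:,::-1]); b=im[:,:,::-1]; a=cv2.imread("pics/s6.png")
r=b[150:250:2,155:285].astype(int)
for i,row in enumerate(r): print(150+2*i,''.join('B' if (p[2]>1.4*p[0]+8) else '#' if p.sum()<75 else 'g' if p.sum()<200 else '.' for p in row))
E
```

```text
time: 9.67
tool_pos: [0.5692, -0.1535, 0.0579]
eef_rot: [0.0, 0.693, 0.721, 0.0]
wrist_force: [-2.1, 0.3, 3.9]
finger_gap: 0.0274
grip_force: 60.8
[0.01122004 0.24052053 0.02358506]
150 .......g#######################################ggggggg#############g..............................................................
152 ........g######g###########################gggggggg#################..............................................................
154 .........g######gggg##g#############gggggggggggg####################g.............................................................
156 ..........g#######gggggggggggggggggggggggggg#########################.............................................................
158 ...........############ggggggggggggggggg#############################.............................................................
160 ...........g#########################################################.............................................................
162 ............g#######################################################g...................................
[... 5131 characters left out ...]
BBBBBBBBBBBB.............
240 ........gBBBBBBBBBBBBBBBBBBBBBBBBBBBBBBBBBBBBBBBBBBBBBBBBBBBBBBBBBBBBBBBBBBBBBBBBBBBBBBBBBBBBBBBBBBBBBBBBBBBBBBBBBBBB.............
242 ..........BBBBBBBBBBBBBBBgBBBBBBBBBBBBBBBBBBBBBBBBBBBBBBBBBBBBBBBBBBBBBBBBBBBBBBBBBBBBBBBBBBBBBBBBBBBBBBBBBBBBBBBBBBB.............
244 ...........BBBBBBBBBBBgBBBBBBBBBBBBBBBBBBBBBBBBBBBBBBBBBBBBBBBBBBBBBBBBBBBBBBBBBBBBBBBBBBBBBBBBBBBBBBBBBBBBBBBBBBBBBB.............
246 ............BBBBBBBBBBBBBBBBBBBBBBBBBBBBBBBBBBBBBBBBBBBBBBBBBBBBBBBBBBBBBBBBBBBBBBBBBBBBBBBBBBBBBBBBBBBBBBBBBBBBBBBBB.............
248 .............BBBBBBBBBBBBBBBBBBBBBBBBBBBBBBBBBBBBBBBBBBBBBBBBBBBBBBBBBBBBBBBBBBBBBBBBBBBBBBBBBBBBBBBBBBBBBBBBBBBBBBBB.............
```

The grip is firm (gap 27.4 mm, 61 N). I'll lift straight up.

```bash
python3 -m inch '[[[1,0,0,0.4,0,0,0],[1,0,0,1.2,0,0,0],[1,0,0,2.5,0,0,0],[1,0,0,4,0,0,0],[1,0,0,5.5,0,0,0],[1,0,0,7,0,0,0],[1,0,0,8,0,0,0],[1,0,0,8.5,0,0,0],[1,0,0,8.5,0,0,0],[1,0,0,8.5,0,0,0]]]'
python3 - <<'E'
from station import *
from h import *
a=cv2.imread("pics/scene0.png").astype(float).sum(2); b=cv2.imread("pics/s7.png").astype(float).sum(2)
for nm,sl in(("col band R",(slice(200,245),slice(242,252))),("col band L",(slice(200,245),slice(178,186)))):
    for im in(a,b): g=np.diff(im[sl].mean(1)); print(nm,[(200+i+.5,int(g[i])) for i in np.argsort(-abs(g))[:5]])
E
```

```text
time: 10.55
tool_pos: [0.5689, -0.1534, 0.1421]
eef_rot: [-0.0, 0.693, 0.721, -0.0]
wrist_force: [0.3, 0.6, -3.6]
finger_gap: 0.0273
grip_force: 60.1
col band R [(np.float64(223.5), -60), (np.float64(238.5), 56), (np.float64(226.5), -51), (np.float64(222.5), -42), (np.float64(237.5), 39)]
col band R [(np.float64(226.5), -86), (np.float64(238.5), 68), (np.float64(239.5), 39), (np.float64(237.5), 36), (np.float64(225.5), -31)]
col band L [(np.float64(227.5), -32), (np.float64(224.5), -20), (np.float64(210.5), 19), (np.float64(205.5), -13), (np.float64(208.5), -10)]
col band L [(np.float64(235.5), -27), (np.float64(228.5), 21), (np.float64(234.5), -21), (np.float64(212.5), -15), (np.float64(214.5), -15)]
```

```bash
python3 -m inch '[[[1,0.2,1,0,0,0,-0.02],[1,0.5,3,0,0,0,-0.05],[1,0.8,5.5,0,0,0,-0.09],[1,1.2,8,0,0,0,-0.13],[1,1.6,10.5,0,0,0,-0.17],[1,2,13,0,0,0,-0.21],[1,2.4,15.5,0,0,0,-0.25],[1,2.8,18,0,0,0,-0.29],[1,3.2,20.5,0,0,0,-0.33],[1,3.6,23,0,0,0,-0.36],[1,3.9,25,0,0,0,-0.38],[1,4,26.2,0,0,0,-0.396],[1,4.05,26.7,0,0,0,-0.396],[1,4.05,26.7,0,0,0,-0.396],[1,4.05,26.7,0,0,0,-0.396],[1,4.05,26.7,0,0,0,-0.396]]]'
python3 - <<'E'
from station import *
import cv2
for n in("top","scene"): cv2.imwrite(f"pics/{n}8.png",grab_frame(n)[:,:,::-1])
t=cv2.imread("pics/top8.png")[90:300,160:360]; s=cv2.imread("pics/scene8.png")[110:310,310:510]
import numpy as np
f=lambda i:(255*(cv2.resize(i,(398,418),interpolation=2)/255.)**.5).astype(np.uint8)
cv2.imwrite("pics/c8.png",np.hstack([f(t),f(s)]))
E
```

```text
time: 11.88
tool_pos: [0.6095, 0.1126, 0.1424]
eef_rot: [-0.0, 0.822, 0.57, -0.0]
wrist_force: [-0.2, 0.4, -3.3]
finger_gap: 0.0275
grip_force: 60.0
```

View pics/c8.png

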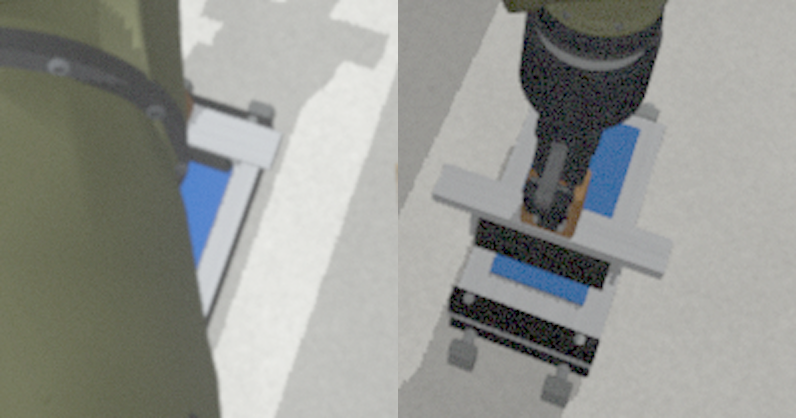

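The picture shows the roller above the stop-bar end. In the scene half the crossbar runs from about (437,180) to (670,255), the drum from (478,220) to (608,287), and the sheet's near edge from (492,270) to (586,302). I'll compare these with where the planned pose should project.

```bash
python3 - <<'E'
from h import *
def rp(c,yaw,z0,P):
    y=np.radians(yaw); R=np.array([[np.cos(y),-np.sin(y),0],[np.sin(y),np.cos(y),0],[0,0,1]]); return (R@np.array(P,float).T).T+[c[0],c[1],z0]
P=[[sx*.014,sy*.086,.056] for sy in(-1,1) for sx in(-1,1)]+[[.014,-.086,.046],[.014,.086,.046]]
for n,off in(("scene",(310,110,398)),("top",(160,90,0))):
    p=camera_params(n)
    for nm,Q in(("bar",rp((.6089,.11),-20.3,.0965,P)),("sheet",rp((.5226,.1419),-20.3,.044,[[.09,-.04,.003],[.09,.04,.003]]))):
        u=cv2.projectPoints(Q,p["rvec"],p["tvec"],p["mtx"],None)[0].reshape(-1,2)
        print(n,nm,[(int(off[2]+(a-off[0])*1.99),int((b-off[1])*(2.09 if n=="scene" else 1.99))) for a,b in u])
# edge angles in the scene image from line fits on front lower bar edge vs sheet edge
im=cv2.imread("pics/scene8.png"); g=cv2.resize(im[110:310,310:510],None,fx=4,fy=4,interpolation=2); g=(255*(g/255.)**.5).astype(np.uint8)
L=cv2.createLineSegmentDetector().detect(cv2.cvtColor(g,cv2.COLOR_BGR2GRAY))[0].reshape(-1,4)
for l in L:
    if np.hypot(l[2]-l[0],l[3]-l[1])>90: print((l/4+[310,110,310,110]).round(1))
hsv=cv2.cvtColor(im,cv2.COLOR_BGR2HSV); 
E
```

```text
scene bar [(443, 160), (429, 191), (671, 238), (662, 272), (429, 199), (659, 279)]
scene sheet [(488, 268), (582, 302)]
top bar [(266, 165), (279, 128), (44, 92), (58, 58), (280, 132), (63, 62)]
top sheet [(231, 163), (143, 135)]
[353.2 252.  387.3 264.1]
[371.1 142.3 374.2 117.8]
[394.5 228.4 416.2 235.6]
[431.6 172.4 417.4 214. ]
[404.1 227.9 442.9 240.7]
[327.9 202.7 365.8 215.3]
```

Both views show the roller and the sheet with the same small bias, so the roller is centred to about 1 mm and square. I'll lower it.

```bash
python3 -m inch '[[[1,0,0,-0.5,0,0,0],[1,0,0,-1.3,0,0,0],[1,0,0,-2.2,0,0,0],[1,0,0,-3.1,0,0,0],[1,0,0,-3.8,0,0,0],[1,0,0,-4.3,0,0,0],[1,0,0,-4.3,0,0,0],[1,0,0,-4.3,0,0,0]]]'
```

```text
time: 12.65
tool_pos: [0.6096, 0.1136, 0.0995]
eef_rot: [-0.0, 0.821, 0.57, -0.0]
wrist_force: [0.1, 0.0, -2.8]
finger_gap: 0.0271
grip_force: 60.1
```

```bash
python3 -m inch '[[[1,0,0,-0.1,0,0,0],[1,0,0,-0.2,0,0,0],[1,0,0,-0.3,0,0,0],[1,0,0,-0.4,0,0,0],[1,0,0,-0.4,0,0,0],[1,0,0,-0.4,0,0,0]]]'
```

```text
time: 13.15
tool_pos: [0.6096, 0.1136, 0.0957]
eef_rot: [0.0, 0.821, 0.57, 0.0]
wrist_force: [-0.3, -0.5, -4.1]
finger_gap: 0.0276
grip_force: 60.1
```

```bash
python3 -m inch '[[[1,0,0,-0.1,0,0,0],[1,0,0,-0.2,0,0,0],[1,0,0,-0.2,0,0,0],[1,0,0,-0.2,0,0,0]]]'
```

```text
time: 13.48
tool_pos: [0.6096, 0.1135, 0.0936]
eef_rot: [-0.0, 0.821, 0.57, -0.0]
wrist_force: [-0.4, -0.0, -3.4]
finger_gap: 0.0276
grip_force: 60.1
```

```bash
python3 -m inch '[[[1,0,0,-0.1,0,0,0],[1,0,0,-0.2,0,0,0],[1,0,0,-0.2,0,0,0],[1,0,0,-0.2,0,0,0]]]'
```

```text
time: 13.82
tool_pos: [0.6098, 0.1136, 0.0919]
eef_rot: [0.0, 0.821, 0.57, 0.0]
wrist_force: [0.4, 0.3, -0.8]
finger_gap: 0.0272
grip_force: 60.4
```

```bash
python3 -m inch '[[[1,0,0,-0.1,0,0,0],[1,0,0,-0.2,0,0,0],[1,0,0,-0.3,0,0,0],[1,0,0,-0.4,0,0,0],[1,0,0,-0.5,0,0,0],[1,0,0,-0.55,0,0,0],[1,0,0,-0.55,0,0,0],[1,0,0,-0.55,0,0,0]]]'
```

```text
time: 14.48
tool_pos: [0.6098, 0.1135, 0.0865]
eef_rot: [0.0, 0.821, 0.57, 0.0]
wrist_force: [0.3, -0.8, 4.3]
finger_gap: 0.0273
grip_force: 61.1
```

Press is about 7.8 N. First half of the run, along (-0.938, 0.347).

```bash
python3 -m inch '[[[1,-0.28,0.1,0,0,0,0],[1,-0.84,0.31,0,0,0,0],[1,-1.5,0.555,0,0,0,0],[1,-2.16,0.8,0,0,0,0],[1,-2.81,1.04,0,0,0,0],[1,-3.47,1.285,0,0,0,0],[1,-4.13,1.53,0,0,0,0],[1,-4.78,1.77,0,0,0,0],[1,-5.44,2.01,0,0,0,0],[1,-6.1,2.255,0,0,0,0],[1,-6.75,2.5,0,0,0,0],[1,-7.41,2.74,0,0,0,0],[1,-8.07,2.985,0,0,0,0],[1,-8.63,3.19,0,0,0,0],[1,-8.72,3.23,0,0,0,0],[1,-8.72,3.23,0,0,0,0]]]'
python3 - <<'E'
from station import *
import cv2
for n in("top","scene"): cv2.imwrite(f"pics/{n}9.png",grab_frame(n)[:,:,::-1])
from h import *
im=cv2.imread("pics/scene9.png"); g=cv2.resize(im[100:310,310:510],None,fx=4,fy=4,interpolation=2); g=(255*(g/255.)**.5).astype(np.uint8)
L=cv2.createLineSegmentDetector().detect(cv2.cvtColor(g,cv2.COLOR_BGR2GRAY))[0].reshape(-1,4)
for l in L:
    if np.hypot(l[2]-l[0],l[3]-l[1])>60: l=l/4+[310,100,310,100];print(l.round(1),(np.degrees(np.arctan2(l[3]-l[1],l[2]-l[0]))%180).round(1))
E
```

```text
time: 15.82
tool_pos: [0.522, 0.146, 0.0862]
eef_rot: [-0.0, 0.821, 0.57, -0.0]
wrist_force: [-0.2, -1.4, 5.0]
finger_gap: 0.0273
grip_force: 61.0
[450.1 112.  443.9 131.2] 108.0
[390.6 285.5 349.  270.4] 20.0
[347.  251.7 361.2 256.8] 19.8
[377.5 262.6 399.2 270.1] 19.1
[397.4 282.7 381.5 277.1] 19.5
[359.  268.8 340.2 262.1] 19.6
[416.3 216.7 408.6 240.4] 108.0
[408.5 240.4 402.3 258. ] 109.5
[361.4 228.2 371.5 203.5] 112.2
[408.1 196.3 449.4 209.2] 17.2
[364.1 185.4 347.7 180.4] 17.0
[448.8 212.2 432.6 207.2] 17.4
[348.8 177.5 382.5 188.2] 17.7
[360.5 105.5 349.7 127.1] 116.5
```

Force is steady at about 8.5 N. Second half.

```bash
python3 -m inch '[[[1,-0.28,0.1,0,0,0,0],[1,-0.84,0.31,0,0,0,0],[1,-1.5,0.555,0,0,0,0],[1,-2.16,0.8,0,0,0,0],[1,-2.81,1.04,0,0,0,0],[1,-3.47,1.285,0,0,0,0],[1,-4.13,1.53,0,0,0,0],[1,-4.78,1.77,0,0,0,0],[1,-5.44,2.01,0,0,0,0],[1,-6.1,2.255,0,0,0,0],[1,-6.75,2.5,0,0,0,0],[1,-7.41,2.74,0,0,0,0],[1,-8.07,2.985,0,0,0,0],[1,-8.63,3.19,0,0,0,0],[1,-8.82,3.26,0,0,0,0],[1,-8.82,3.26,0,0,0,0],[1,-8.82,3.26,0,0,0,0]]]'
python3 - <<'E'
from station import *
import cv2
for n in("top","scene"): cv2.imwrite(f"pics/{n}10.png",grab_frame(n)[:,:,::-1])
from h import *
im=cv2.imread("pics/scene10.png")
hsv=cv2.cvtColor(im,cv2.COLOR_BGR2HSV)
# blue visible in front of the drum: rows of blue at columns; and bar/drum corners
g=cv2.resize(im[90:250,310:510],None,fx=4,fy=4,interpolation=2); g=(255*(g/255.)**.5).astype(np.uint8)
L=cv2.createLineSegmentDetector().detect(cv2.cvtColor(g,cv2.COLOR_BGR2GRAY))[0].reshape(-1,4)
for l in L:
    if np.hypot(l[2]-l[0],l[3]-l[1])>50: l=l/4+[310,90,310,90];print(l.round(1),(np.degrees(np.arctan2(l[3]-l[1],l[2]-l[0]))%180).round(1))
# expected projections: sheet sunk ~5.5mm, drum at centre -94
y=np.radians(-20.3);c,s=np.cos(y),np.sin(y);R=np.array([[c,-s,0],[s,c,0],[0,0,1]]);p=camera_params("scene")
f=lambda P:cv2.projectPoints((R@np.array(P,float).T).T+[.5226,.1419,.038],p["rvec"],p["tvec"],p["mtx"],None)[0].reshape(-1,2).round(1).tolist()
print("sheet",f([[.09,-.04,.003],[.09,.04,.003],[-.09,-.04,.003],[-.09,.04,.003]]))
print("bar",f([[-.094+.014,-.086,.059],[-.094+.014,.086,.059],[-.094+.014,-.086,.049],[-.094+.014,.086,.049]]))
E
```

```text
time: 17.33
tool_pos: [0.4339, 0.1785, 0.086]
eef_rot: [-0.0, 0.821, 0.57, -0.0]
wrist_force: [-3.2, -0.1, 4.2]
finger_gap: 0.0274
grip_force: 61.0
[454.3  93.4 440.   99.6] 156.5
[413.3 154.4 427.2 158.9] 18.0
[430.1 139.9 425.7 152.1] 109.9
[403.4 144.8 408.  125.6] 103.6
[421.3 202.4 405.2 249.8] 108.8
[378.7 185.8 385.2 170. ] 112.2
[430.3 175.6 421.7 201.9] 108.2
[366.  217.  373.9 197.5] 112.2
[424.2 154.  462.8 165.2] 16.2
[381.7 144.6 366.2 140. ] 16.7
[461.8 168.5 446.  163.6] 17.2
[438.  190.4 432.8 205.5] 108.8
[374.7 139.4 388.8 143.4] 16.1
[369.9 177.6 378.8 157. ] 113.2
sheet [[355.1, 240.1], [402.2, 256.3], [387.9, 159.6], [430.6, 172.6]]
bar [[364.6, 136.1], [462.6, 165.0], [364.1, 139.9], [461.1, 168.7]]
```

The full run is done and the drum is just past the open end at about 7.7 N. I'll lift off and go back over the stand.

```bash
python3 -m inch '[[[1,0,0,0.5,0,0,0],[1,0,0,1.3,0,0,0],[1,0,0,2.5,0,0,0],[1,0,0,4,0,0,0],[1,0,0,5.2,0,0,0],[1,0.3,-0.7,5.65,0,0,0.01],[1,1,-2.5,5.65,0,0,0.03],[1,2,-5,5.65,0,0,0.06],[1,3,-7.5,5.65,0,0,0.09],[1,4,-10,5.65,0,0,0.12],[1,5,-12.5,5.65,0,0,0.15],[1,6,-15,5.65,0,0,0.18],[1,7,-17.5,5.65,0,0,0.21],[1,8,-20,5.65,0,0,0.24],[1,9,-22.5,5.65,0,0,0.27],[1,10,-25,5.65,0,0,0.3],[1,11,-27.5,5.65,0,0,0.33],[1,12,-30,5.65,0,0,0.36],[1,13,-32.3,5.65,0,0,0.39],[1,13.5,-33.2,5.65,0,0,0.396]]]'; python3 -m inch '[[[1,0,0,0,0,0,0],[1,0,0,0,0,0,0],[1,0,0,0,0,0,0]]]'
python3 - <<'E'
from station import *; s=read_state(); print(s["tool_pos"],s["eef_rot"],s["ft_torque"])
E
```

```text
time: 19.1
tool_pos: [0.5698, -0.1566, 0.1428]
eef_rot: [0.0, 0.693, 0.721, -0.0]
wrist_force: [-0.2, 0.5, -4.6]
finger_gap: 0.027
grip_force: 60.0
time: 19.35
tool_pos: [0.5689, -0.1527, 0.1427]
eef_rot: [-0.0, 0.693, 0.721, -0.0]
wrist_force: [0.7, -0.3, -2.8]
finger_gap: 0.0273
grip_force: 60.0
[ 0.56893341 -0.15274115  0.14269109] [-2.47172485e-04  6.93183563e-01  7.20761045e-01 -5.39032762e-05] [ 0.02066053 -0.00770264  0.04987097]
```

```bash
python3 -m inch '[[[1,0,0,-0.5,0,0,0],[1,0,0,-1.5,0,0,0],[1,0,0,-2.7,0,0,0],[1,0,0,-4,0,0,0],[1,0,0,-5.3,0,0,0],[1,0,0,-6.5,0,0,0],[1,0,0,-7.4,0,0,0],[1,0,0,-7.9,0,0,0],[1,0,0,-8.1,0,0,0],[1,0,0,-8.1,0,0,0],[1,0,0,-8.1,0,0,0]]]'
python3 - <<'E'
from station import *
from h import *
cv2.imwrite("pics/s12.png",grab_frame("scene")[:,:,::-1])
a=cv2.imread("pics/s7.png");b=cv2.imread("pics/s12.png")
for im in(a,b):
  for i in range(222,244,3):print(i,''.join('B' if (p[2]>1.4*p[0]+8) else '#' if p.sum()<75 else 'g' if p.sum()<200 else '.' for p in im[i,155:285].astype(int)))
E
```

```text
time: 20.27
tool_pos: [0.5695, -0.1537, 0.0622]
eef_rot: [0.0, 0.693, 0.721, 0.0]
wrist_force: [0.6, 0.2, -3.5]
finger_gap: 0.0273
grip_force: 60.0
222 ..............................................ggBBBBB#B#######ggBBBBBBBg.........................................ggBBB............
225 ...................g.g.g..gggg.ggggggggggggggggggggggggggggggggggggggggggggggggggggggggggggggggggg....gg.ggggggg.gBBBB............
228 .........gBBBBgBBBgBgggBBBBggggg#############################################################gggggggBBBBBBBBBBBBBBBgBB............
231 ........BBBBBBBBBBBBgBBBBBBBB.gg###################################################B###########gggBBBBBBBBBBBBBBBBBBBB............
234 .......BBBBBBBBBBBgggBBBBBBBBB.gg##############################################################ggg.BBBBBBBBBBBBBBBBBBB............
237 .......BBBBBBBBBBBgBBBBBBBBBBBBBBB############################################################BBBBBBBBBBBBBBBBBBBBBBB.............
240 ........gBBBBBBBBBBBBBBBBBBBBBBBBBBBBBBBBBBBBBBBBBBBBBBBBBBBBBBBBBBBBBBBBBBBBBBBBBBBBBBBBBBBBBBBBBBBBBBBBBBBBBBBBBBBB.............
243 ...
[... 507 characters left out ...]
BBBBBBBBBBBBB............
231 ........BBBBBBBBBBBBBBBBBBBBB.gg##############################################################ggggBBBBBBBBBBBBBBBBBBBg............
234 ........BBBBBBBBBBgBBBBBBBBBBBgg###############################################################gggBBBBBBBBBBBBBBBBBBBB............
237 .......BBBBBBBBBBBBBBBBgBBBBBBBBB################################################gBB##g##g##BBBBBBBBBBBBBBBBBBBBBBBBB.............
240 ........gBBBBBBBBBBBBBBBBBBBBBBBBBBBBBBBBBBBBBBBBBBBBBBBBBBBBBBBBBBBBBBBBBBBBBBBBBBBBBBBBBBBBBBBBBBBBBBBBBBBBBBBBBBBB.............
243 ..........BBBBBBBBBBBBBBBgBBBBBBBBBBBBBBBBBBBBBBBBBBBBBBBBBBBBBBBBBBBBBBBBBBBBBBBBBBBBBBBBBBBBBBBBBBBBBBBBBBBBBBBBBBB.............
```

Well aligned. Lower the last millimetres in small steps.

```bash
python3 -m inch '[[[1,0,0,-0.1,0,0,0],[1,0,0,-0.2,0,0,0],[1,0,0,-0.3,0,0,0],[1,0,0,-0.35,0,0,0],[1,0,0,-0.35,0,0,0],[1,0,0,-0.35,0,0,0]]]'
```

```text
time: 20.82
tool_pos: [0.5692, -0.1535, 0.0582]
eef_rot: [-0.0, 0.693, 0.721, -0.0]
wrist_force: [0.1, 0.2, -3.1]
finger_gap: 0.0274
grip_force: 60.0
```

```bash
python3 -m inch '[[[1,0,0,-0.05,0,0,0],[1,0,0,-0.1,0,0,0],[1,0,0,-0.1,0,0,0],[1,0,0,-0.1,0,0,0]]]'
```

```text
time: 21.15
tool_pos: [0.5693, -0.1536, 0.0579]
eef_rot: [0.0, 0.693, 0.721, 0.0]
wrist_force: [-3.6, 1.4, 5.3]
finger_gap: 0.0271
grip_force: 61.2
```

```bash
python3 -m inch '[[[1,0,0,0.06,0,0,0],[1,0,0,0.06,0,0,0],[-1,0,0,0.06,0,0,0],[-1,0,0,0.06,0,0,0],[-1,0,0,0.06,0,0,0],[-1,0,0,0.06,0,0,0],[-1,0,0,0.06,0,0,0],[-1,0,0,0.06,0,0,0],[-1,0,0,0.06,0,0,0],[-1,0,0,0.06,0,0,0]]]'
```

```text
time: 21.98
tool_pos: [0.5693, -0.1535, 0.0578]
eef_rot: [0.0, 0.693, 0.721, 0.0]
wrist_force: [0.2, -0.7, -0.7]
finger_gap: 0.0855
grip_force: 0.0
```

```bash
python3 -m inch '[[[-1,0,0,1,0,0,0],[-1,0,0,2.5,0,0,0],[-1,0,0,4.5,0,0,0],[-1,0,0,7,0,0,0],[-1,0,0,9.5,0,0,0],[-1,-2,-3,12,0,0,0],[-1,-5,-6,13,0,0,0],[-1,-8,-9,14,0,0,0],[-1,-11,-12,14,0,0,0],[-1,-14,-15,14,0,0,0],[-1,-17,-18,14,0,0,0],[-1,-20,-21,14,0,0,0],[-1,-22,-24,14,0,0,0],[-1,-24,-27,14,0,0,0],[-1,-25,-29,14,0,0,0],[-1,-25,-29,14,0,0,0],[-1,-25,-29,14,0,0,0]]]'
python3 - <<'E'
from station import *
from h import *
for n in("top","scene"): cv2.imwrite(f"pics/{n}13.png",grab_frame(n)[:,:,::-1])
for n,(y0,y1,x0,x1) in(("top",(150,225,345,485)),("scene",(185,265,155,285))):
    A=[cv2.cvtColor(cv2.imread(f"pics/{n}{k}.png"),cv2.COLOR_BGR2GRAY)[y0:y1,x0:x1].astype(float) for k in(0,13)]
    d=abs(A[0]-A[1]); print(n,"diff mean",d.mean().round(2),"max",d.max(),"n>25",(d>25).sum())
def brown(im,y0,y1,x0,x1):
    r=im[y0:y1,x0:x1].astype(int); m=((r[:,:,2]>1.9*r[:,:,0]+12)).astype(np.uint8)
    m=cv2.morphologyEx(m,cv2.MORPH_OPEN,np.ones((3,3),np.uint8))
    n,_,st,c=cv2.connectedComponentsWithStats(m); k=1+np.argmax(st[1:,4]); return st[k],(c[k]+[x0,y0]).round(2)
for k in(0,13):
    print(brown(cv2.imread(f"pics/top{k}.png"),155,200,395,450),brown(cv2.imread(f"pics/scene{k}.png"),185,228,190,235))
E
```

```text
time: 23.4
tool_pos: [0.3186, -0.4442, 0.1983]
eef_rot: [0.0, 0.694, 0.72, 0.0]
wrist_force: [-0.2, -0.2, 0.1]
finger_gap: 0.0854
grip_force: 0.0
top diff mean 3.64 max 46.0 n>25 301
scene diff mean 4.6 max 43.0 n>25 493
(array([ 16,  11,  26,  18, 423], dtype=int32), array([423.66, 174.51])) (array([  8,   8,  29,  21, 406], dtype=int32), array([209.8 , 201.66]))
(array([ 16,  11,  18,  18, 211], dtype=int32), array([417.94, 173.  ])) (array([  7,   9,  27,  25, 328], dtype=int32), array([211.61, 204.29]))
```

```bash
python3 - <<'E'
from h import *
for n,(y0,y1,x0,x1) in(("top",(150,225,345,485)),("scene",(185,265,155,285))):
  for k in(0,13):
    g=cv2.resize(cv2.imread(f"pics/{n}{k}.png")[y0:y1,x0:x1],None,fx=4,fy=4,interpolation=2); g=(255*(g/255.)**.5).astype(np.uint8)
    L=cv2.createLineSegmentDetector().detect(cv2.cvtColor(g,cv2.COLOR_BGR2GRAY))[0].reshape(-1,4); print(n,k)
    for l in sorted(L.tolist(),key=lambda l:-np.hypot(l[2]-l[0],l[3]-l[1]))[:11]:
        l=np.array(l)/4+[x0,y0,x0,y0]; print("  ",l.round(1))
E
```

```text
top 0
   [443.  194.2 408.  197. ]
   [382.7 192.7 408.9 190.9]
   [404.9 197.  385.7 198.6]
   [409.2 191.4 425.8 189.9]
   [406.8 188.9 405.  173. ]
   [431.4 189.  445.8 187.9]
   [397.7 174.5 388.9 174.4]
   [385.2 175.5 377.3 175.3]
   [412.7 165.7 418.9 165.4]
   [360.  187.6 361.2 181.7]
   [446.3 188.6 444.3 193.8]
top 13
   [443.8 193.8 384.2 198.1]
   [379.  192.4 408.9 190.3]
   [406.8 189.  405.1 172.4]
   [431.4 188.8 443.4 187.3]
   [364.3 179.2 364.7 188.6]
   [402.3 173.7 393.3 173.2]
   [446.1 188.2 444.1 193.9]
   [436.7 182.3 431.7 185.6]
   [429.5 164.  435.2 163.9]
   [385.2 174.  379.8 174.5]
   [375.8 175.6 370.5 175.5]
scene 0
   [226.1 223.8 252.3 223.6]
   [238.6 238.8 215.5 239. ]
   [223.4 194.8 227.7 210. ]
   [215.2 238.9 201.7 239.5]
   [201.7 239.3 188.6 239.3]
   [270.9 236.7 270.8 249.5]
   [218.6 226.8 230.5 226.8]
   [268.4 221.7 268.2 209.8]
   [227.7 209.8 226.7 221.3]
   [223.6 223.2 212.3 222.6]
   [248.3 238.6 238.6 238.5]
scene 13
   [227.  224.  268.  223.6]
   [249.5 238.9 214.8 239.5]
   [214.5 239.8 188.6 239.9]
   [186.1 227.7 205.5 228. ]
   [198.6 193.9 217.4 193.4]
   [224.8 223.1 210.2 223.1]
   [227.9 209.2 226.1 223.6]
   [270.9 235.2 270.8 249.2]
   [206.1 227.6 219.9 227.9]
   [223.5 196.1 227.5 209.3]
   [236.1 227.  248.6 226.8]
```

The roller is back within about 1 mm of its starting place and is level and square. The arm is clear.

```bash
python3 -c "from station import *; print(finish_job())"
```

```text
the job is handed in; nothing more can be done
None
```

I rolled the sheet in one straight run from the stop-bar end at about 8 N and put the roller back in its stand within about 1 mm; the job is handed in at about 23.5 s, the run starting within about 2 mm of the sheet's end and an early probe having pushed on the roller's grip with about 46 N without moving it.

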